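# Stand the primed model rocket on the painting stand

### The arm

A 6-joint arm with a two-finger parallel gripper is mounted at the origin on the work surface. World frame = base frame: x ahead of the robot, y to its left, z up, the work surface at z = 0. Lengths are in m, angles in rad, forces in N, time in s.
With the tool pointing down it reaches from about 0.425 to 1.125 m from the base axis. Payload 14.9 kg.
Tool frame: the origin (TCP) lies at the very end of the fingers, on their centre line; the grasp point (between the pads) lies 19 mm behind it; z points along the fingers, y is the line along which they close (so a half turn about z gives the same grasp; the last joint's range is limited). The gripper opens to 91 mm and grips with 3 to 60 N. Pads are 32 mm wide; open, the fingers measure 118 mm over their backs; the gripper's body (76 mm by 178 mm) begins 60 mm behind the grasp point.
Start: joints at [1.264, 0.379, 1.734, -0, 1.028, -0.033], TCP at [0.189, 0.674, 0.214] pointing down, gripper open.
Joint ranges: [-2.77, 2.77], [-0.74, 2.19], [0, 2.66], [-1.06, 4.2], [0.31, 2.87], [-3.08, 3.08]. Speed limits (rad/s): [1.89, 1.89, 2.39, 3.14, 3.14, 3.14].

### API

Orientations are given as a unit quaternion [w, x, y, z].
In Python, from cell import manip gives the robot as it stands. Calls block until the motion is done:
- manip.goto(position, orientation): joint-space move of the TCP to a pose.
- manip.move_l(position, frame=None, feed=0.15): straight line of the TCP; frame=None keeps the orientation; feed is the mean speed in m/s.
- manip.set_joints(angles): joint-space move.
- manip.move_gripper(opening, grip_force=None): finger opening in m; grip_force is the grip in N (None keeps the last); returns when the fingers have stopped.
- manip.pause(seconds).
- manip.ik(position, orientation): joint angles nearest the present ones, or None.
- manip.grab_frame(name): name is "side" or "top"; returns the picture (420x560x3 uint8, red, green, blue); there is no depth.
- manip.camera_model(name): a dict with "camera_matrix" (3x3 intrinsics, pixels), "distortion" ([k1, k2, p1, p2, k3] as OpenCV has them; the pictures are not rectified), "xyz" and "orientation" of the camera in the world. Camera axes: x right, y up, looking along -z (the intrinsics and any distortion apply to the point x, -y, -z); pixel columns grow to the right and rows downward; lengths in m; the calibration is good to about 2 mm. A picture is of the moment at which its call begins. camera_model takes no time and is no camera call.
A pose or a line that the arm cannot do raises manip.Unreachable and nothing moves.
- manip.job_done(): hands the job in; it is judged then, once.
Readings, each from a call of its own:
- manip.current_time_s(): time.
- manip.current_q(): joint angles.
- manip.current_joint_velocities(): joint speeds.
- manip.current_joint_torque(): joint torques, N m.
- manip.current_tool_pos(): TCP position.
- manip.current_orientation(): TCP orientation.
- manip.current_wrist_force(): force on the tool from outside, world axes, zero at the start.
- manip.current_wrist_torque(): the same for the moment, N m.
- manip.current_finger_gap(): finger opening in m.
- manip.current_grip_force(): force on a finger pad.
Only numpy, scipy, OpenCV 4.12 (cv2) and the standard library are available. Lean on these libraries where they do the work, as an engineer would, in place of code of your own. Each camera call takes 0.05 s, during which the arm holds its last target. There are 200 camera calls.

### The job

Take the plain grey model rocket out of its orange cradle and stand it upright, nose up, on the round white painting stand, with its foot inside the blue ring at the middle; set it down gently rather than dropping it. Let go, back off and watch for two seconds that it stays standing without wobbling. Leave the painted rocket lying in its own cradle and do not disturb the paint bottle.

Things in the scene. Friction and masses are not known exactly. Their poses are not given: they have to be found in the camera images.
- grey_rocket: The rocket to stand up: all grey, rigid, about 80 g, 140 mm long. 28 mm thick cylinder from 14 to 100 mm above its foot, then a tapering nose; a flat foot 28 mm across. Origin: centre of the foot's underside; z along the axis to the nose, y level. Starts leaning 0.6 rad from upright in a fixed orange cradle, nose towards the robot, foot 26 mm up. The cradle ends 62 mm from the foot.
- painted_rocket: Bystander to leave in place: same shape, size, origin and axes, but red with white nose and yellow bell, in an identical cradle. Both cradles: open above, a sloped plate underneath and two low cheeks (42 mm over both); a rocket lifts out along its own axis.
- stand_top (a point): centre of the top face of the painting stand, a fixed white disc 160 mm across, its flat top 40 mm above the table. A blue ring, 68 mm inner and 84 mm outer diameter, is drawn round this point. World-aligned axes, z up.
- paint_bottle: bystander: a white bottle of paint with a blue label and black cap, 32 mm in diameter, 85 mm high, standing beyond the cradles. Origin at the centre of its underside.
Not all that is in view belongs to the job. Of the things that look like the grey_rocket, the smallest one is meant.

How it is judged:
On the way:
1. the grey rocket stands upright inside the blue ring, let go and still, for a second (angle between grey_rocket's own z axis and vertical below 0.1 rad and horizontal distance between grey_rocket and stand_top below 0.022 m and z of grey_rocket in the frame of stand_top between -0.005 and 0.006 m and angular speed of grey_rocket below 0.2 rad/s and contact force between grey_rocket and the arm below 0.1 N and contact force between grey_rocket and the fingers below 0.1 N), for 1 s.
At the end, for the whole second after the job is handed in: The grey rocket, let go for at least 1 s, stands at rest (under 30 mm/s, 0.2 rad/s) on the stand, nose up within 0.1 rad, foot centre within 22 mm of the stand centre. Painted rocket within 20 mm of its start; bottle within 30 mm of its start and within 0.2 rad of upright (angle between grey_rocket's own z axis and vertical below 0.1 rad and horizontal distance between grey_rocket and stand_top below 0.022 m and z of grey_rocket in the frame of stand_top between -0.005 and 0.006 m and angular speed of grey_rocket below 0.2 rad/s and linear speed of grey_rocket below 0.03 m/s and distance of painted_rocket from where it was at the start of the episode below 0.02 m and distance of paint_bottle from where it was at the start of the episode below 0.03 m and angle between paint_bottle's own z axis and vertical below 0.2 rad); the robot touches nothing.
It fails at once if the grey rocket is dropped onto the stand (hits it faster than 0.4 m/s) (horizontal distance between grey_rocket and stand_top below 0.08 m and z of grey_rocket in the frame of stand_top below 0.006 m and linear speed of grey_rocket above 0.4 m/s).
It fails at once if the painted rocket is moved more than 20 mm (distance of painted_rocket from where it was at the start of the episode above 0.02 m).
It fails at once if the paint bottle is moved more than 30 mm or tipped (distance of paint_bottle from where it was at the start of the episode above 0.03 m or angle between paint_bottle's own z axis and vertical above 0.2 rad).
It also fails if it takes over 45 s, if anything falls off the work surface, if the arm or the gripper's body presses on something with over 40 N, if the wrist force passes 120 N, or if a joint passes its speed limit or range.

## Working session

There is one attempt and no reset: what is moved stays moved. The work goes in short steps, each a Python script; the robot and the scene stay as the last script left them, time stands still between calls to the robot, and variables do not carry over. Pictures are saved under pics/ and viewed, at most 10 in all, crops included, and the job is handed in when it is done.

```bash
ls; mkdir -p pics; python3 - <<'E'
from cell import manip
import cv2
for n in("side","top"):
    f=manip.grab_frame(n); cv2.imwrite(f"pics/{n}0.png",f[:,:,::-1]); print(n,manip.camera_model(n))
print(manip.current_time_s(),manip.current_orientation())
E
```

```text
pics
side {'camera_matrix': array([[531.11880805,   0.        , 272.09990438],
       [  0.        , 531.11880805, 214.01958028],
       [  0.        ,   0.        ,   1.        ]]), 'distortion': array([-0.01023367,  0.        ,  0.        ,  0.        ,  0.        ]), 'xyz': array([ 0.32946004, -0.79694902,  0.87876619]), 'orientation': array([ 0.90546868,  0.40697789, -0.04068522, -0.11331456])}
top {'camera_matrix': array([[503.80555758,   0.        , 270.88147549],
       [  0.        , 503.80555758, 211.02749246],
       [  0.        ,   0.        ,   1.        ]]), 'distortion': array([-0.16497426,  0.        ,  0.        ,  0.        ,  0.        ]), 'xyz': array([0.46877631, 0.09129021, 1.28520074]), 'orientation': array([-0.69611915, -0.03012321,  0.01458659,  0.71714569])}
0.1 [-8.01309610e-05  1.36453660e-01  9.90646338e-01 -4.74861388e-04]
```

View pics/side0.png

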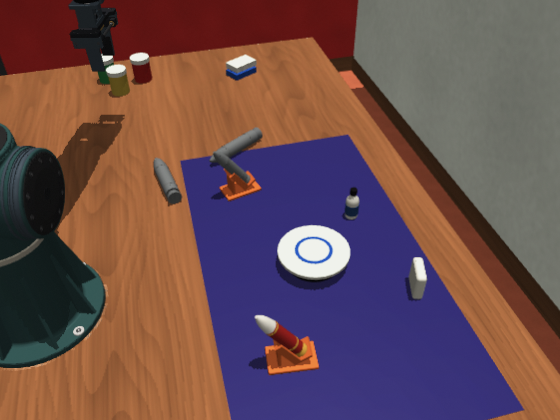

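View pics/top0.png

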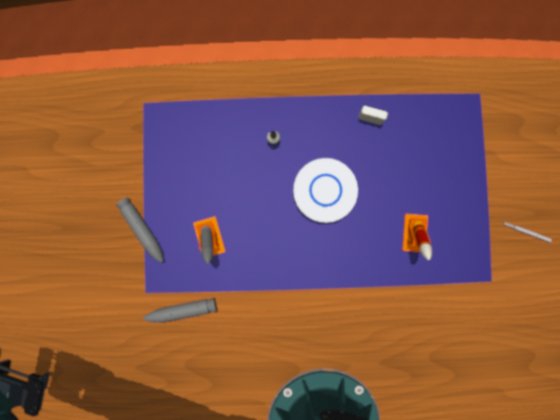

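The side picture shows the cradled grey rocket from about (217,153) at the nose to (248,180). Another grey rocket lies behind it. In the top picture the cradled one is at about (208,243), the stand at (326,190) and the painted rocket at (420,238). I'll zoom in on the cradle and compute first estimates.

```bash
cat > h.py <<'E'
import numpy as np, cv2
from scipy.spatial.transform import Rotation as R
from cell import manip
def ray(n,px):
    c=manip.camera_model(n); p=cv2.undistortPoints(np.array([[px]],float),c["camera_matrix"],c["distortion"])[0,0]
    q=c["orientation"]; d=R.from_quat([q[1],q[2],q[3],q[0]]).apply([p[0],-p[1],-1]); return np.array(c["xyz"]),d
def onz(n,px,z):
    o,d=ray(n,px); return o+d*(z-o[2])/d[2]
def tri(a,b):
    (o1,d1),(o2,d2)=ray("side",a),ray("top",b)
    t=np.linalg.lstsq(np.c_[d1,-d2],o2-o1,rcond=None)[0]; p,q=o1+d1*t[0],o2+d2*t[1]; return (p+q)/2,np.linalg.norm(p-q)
def proj(n,P):
    c=manip.camera_model(n);q=c["orientation"];v=R.from_quat([q[1],q[2],q[3],q[0]]).inv().apply(np.array(P)-c["xyz"])*[1,-1,-1]
    return cv2.projectPoints(np.atleast_2d(v),np.zeros(3),np.zeros(3),c["camera_matrix"],c["distortion"])[0][:,0]
E
python3 - <<'E'
from h import *
s=cv2.imread("pics/side0.png");t=cv2.imread("pics/top0.png")
a=cv2.resize(s[120:210,195:285],None,fx=6,fy=6,interpolation=cv2.INTER_NEAREST)[:,:400]
b=cv2.resize(t[205:275,180:240],None,fx=6.6,fy=6.6,interpolation=cv2.INTER_NEAREST)
o=np.zeros((540,800,3),np.uint8);o[:,:400]=a;o[:b.shape[0],400:400+b.shape[1]]=b[:540];cv2.imwrite("pics/zoom.png",o)
for n,im,bx in(("side",s,(270,215,360,285)),("top",t,(285,150,365,230))):
    h=cv2.cvtColor(im,cv2.COLOR_BGR2HSV);m=cv2.inRange(h,(0,0,130),(179,60,255)); k=np.zeros_like(m);k[bx[1]:bx[3],bx[0]:bx[2]]=1;m*=k
    c=max(cv2.findContours(m,cv2.RETR_EXTERNAL,cv2.CHAIN_APPROX_NONE)[0],key=cv2.contourArea)
    e=cv2.fitEllipse(c)
    hh=np.zeros_like(m);cv2.drawContours(hh,[c],-1,1,-1)
    r=cv2.inRange(h,(95,80,60),(130,255,255))*hh*cv2.erode(hh,np.ones((9,9)))
    ys,xs=np.nonzero(r); er=cv2.fitEllipse(cv2.convexHull(np.c_[xs,ys].astype(np.int32)))
    print(n,e,er,onz(n,e[0],.04),onz(n,er[0],.04))
# orange base centroids at z~0
h=cv2.cvtColor(t,cv2.COLOR_BGR2HSV);m=cv2.inRange(h,(5,200,150),(16,255,255));m[:200]=0;
for c in cv2.findContours(m,0,1)[0]:
    if cv2.contourArea(c)>60: print(cv2.minAreaRect(c))
hs=cv2.cvtColor(t[205:275,180:240],cv2.COLOR_BGR2HSV);print(hs[35,20:36])
E
```

```text
side ((313.51251220703125, 250.95924377441406), (52.05504608154297, 72.68544006347656), 93.56320190429688) ((313.3158264160156, 249.74244689941406), (26.50384521484375, 37.276546478271484), 92.67327117919922) [ 0.59745864 -0.02155255  0.04      ] [ 0.59814059 -0.017869    0.04      ]
top ((325.1682434082031, 189.95423889160156), (64.38123321533203, 64.7330322265625), 140.51943969726562) ((325.3758544921875, 189.66546630859375), (32.66010284423828, 32.869991302490234), 110.29534149169922) [ 0.59633983 -0.0187714   0.04      ] [ 0.5970447  -0.01931445  0.04      ]
((208.07546997070312, 238.26412963867188), (33.24125289916992, 18.6810359954834), 74.05460357666016)
((414.7603759765625, 232.724853515625), (21.50065040588379, 35.3986701965332), 3.9451863765716553)
[[ 12 211 172]
 [  9 122 127]
 [ 13  31 100]
 [ 30   3  99]
 [ 30   3 101]
 [ 30   5 102]
 [ 45   5  99]
 [ 60   3  96]
 [ 45   6  91]
 [ 15   6  84]
 [ 30   3  77]
 [  8  73  84]
 [  9 176 122]
 [ 13 255 167]
 [ 13 255 189]
 [ 13 255 173]]
```

View pics/zoom.png

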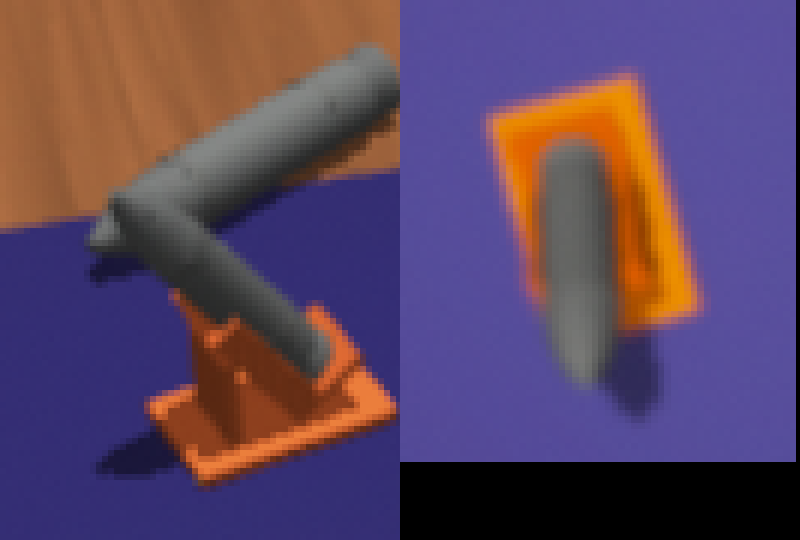

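The zoom shows the nose tip at about side (213.7,153.3) and top (208.0,263.6), and the foot end at top (206.1,225.9). Stand centre agrees between both views at about (0.597,-0.019).

```bash
python3 - <<'E'
from h import *
t=cv2.imread("pics/top0.png")
z=.026+.14*np.cos(.6)
N=onz("top",(207.7,263.4),z);print("nose",N,tri((213.7,153.3),(207.7,263.4)),onz("side",(213.7,153.3),z))
F=onz("top",(206.3,225.5),.0339);print("foot rim",F, "horiz len expected",.14*np.sin(.6)+.014*np.cos(.6),np.linalg.norm((N-F)[:2]))
u=(N-F)[:2];print("yaw",np.arctan2(u[1],u[0]))
for p,q in(((637,70),(703,312)),((487,118),(533,290))):
    A,B=[onz("top",(180+(a-400)/6.6,205+b/6.6),.004) for a,b in(p,q)];d=(B-A)[:2];print("edge",A,B,np.arctan2(d[1],d[0]))
# axis fit: grey mask rows midpoint in top; cylinder centre heights along axis
h=cv2.cvtColor(t,cv2.COLOR_BGR2HSV);m=cv2.inRange(h,(0,0,50),(179,40,140));k=np.zeros_like(m);k[222:268,195:222]=1;m*=k
for r in range(226,264,4):
    x=np.nonzero(m[r])[0];print(r,x.min(),x.max(),end="; ")
E
```

```text
nose [0.4265323  0.26267315 0.14154699] (array([0.42838731, 0.2628037 , 0.13880326]), np.float64(0.003946298100645768)) [0.42995033 0.25845207 0.14154699]
foot rim [0.5171217  0.28007368 0.0339    ] horiz len expected 0.09060464488404045 0.09224541770307285
yaw -2.9518226931550355
edge [0.54288594 0.25925267 0.004     ] [0.44860694 0.23585667 0.004     ] -2.898349251286303
edge [0.52596655 0.31837589 0.004     ] [0.45880076 0.30182173 0.004     ] -2.8999418151635434Traceback (most recent call last):
  File "<stdin>", line 12, in <module>
    return umr_minimum(a, axis, None, out, keepdims, initial, where)
ValueError: zero-size array to reduction operation minimum which has no identity
```

```bash
cat >> h.py <<'E'
yaw=-2.92; u=np.array([np.cos(yaw),np.sin(yaw),0]); a=np.sin(.6)*u+np.array([0,0,np.cos(.6)])
foot=np.array([.428,.261,.026+.14*np.cos(.6)])-.14*a
def tq(z,y):
    x=np.cross(y,z); q=R.from_matrix(np.c_[x,y,z]).as_quat(); return q[[3,0,1,2]]
side=np.cross([0,0,1],u)
E
python3 - <<'E'
from h import *
print(foot,a)
st=np.array([.597,-.019,0])
for s in(1,-1):
    q=tq(-a,s*side)
    for k in(.2,.068): print(s,k,manip.ik(foot+a*k,q))
    print(manip.ik(st+[0,0,.108],tq(np.array([0,0,-1.]),s*side)))
E
```

```text
[0.50511707 0.27837388 0.026     ] [-0.5508362  -0.12409916  0.82533561]
1 0.2 [ 0.65780263 -0.13412639  2.47727172 -0.79496634  0.34075671  2.70344014]
1 0.068 None
[-7.08336819e-02  3.67683474e-01  1.98607046e+00 -4.44089210e-16
  7.87838716e-01  1.27836999e+00]
-1 0.2 [ 0.65780263 -0.13412639  2.47727172 -0.79496634  0.34075671 -0.43815251]
-1 0.068 None
[-7.08336819e-02  3.67683474e-01  1.98607046e+00 -4.44089210e-16
  7.87838716e-01 -1.86322266e+00]
```

```bash
cat >> h.py <<'E'
def tooldir(th,w=u): return -(np.sin(th)*w+np.array([0,0,np.cos(th)]))
def gpose(s,d,sg=1):
    z=tooldir(.6-d); return foot+a*s+.019*z, tq(z,sg*side)
def ppose(zfoot,s,d,psi,sg=1):   # psi: yaw of u at placing
    w=np.array([np.cos(psi),np.sin(psi),0]); z=tooldir(-d,w)
    return np.array([.597,-.019,zfoot+s])+.019*z, tq(z,sg*np.cross([0,0,1],w))
E
python3 - <<'E'
from h import *
f=lambda v:"None" if v is None else np.round(v,2)
for d in(.1,.15,.2,.25,.3,.4,.5,.6):
    print(d,f(manip.ik(*gpose(.09,d,-1))),f(manip.ik(*gpose(.09+.1,d,-1))),[f(manip.ik(*ppose(.04,.09,d,p,-1))) for p in (yaw,-3.14)])
E
```

```text
0.1 None [ 0.61 -0.04  2.42 -0.57  0.34 -0.67] [array([-0.06,  0.4 ,  1.94, -0.04,  0.9 , -1.83]), array([-0.07,  0.4 ,  1.93, -0.01,  0.91, -1.63])]
0.15 None [ 0.6  -0.03  2.4  -0.44  0.39 -0.81] [array([-0.05,  0.42,  1.91, -0.05,  0.96, -1.81]), array([-0.07,  0.42,  1.91, -0.01,  0.96, -1.63])]
0.2 None [ 0.59 -0.03  2.38 -0.34  0.43 -0.92] [array([-0.05,  0.44,  1.89, -0.06,  1.01, -1.8 ]), array([-0.07,  0.44,  1.88, -0.02,  1.02, -1.63])]
0.25 None [ 0.58 -0.02  2.36 -0.26  0.48 -1.  ] [array([-0.04,  0.46,  1.86, -0.07,  1.07, -1.79]), array([-0.06,  0.46,  1.86, -0.02,  1.07, -1.63])]
0.3 [ 0.53  0.25  2.26 -0.26  0.35 -1.03] [ 0.57 -0.    2.34 -0.2   0.53 -1.06] [array([-0.04,  0.48,  1.84, -0.08,  1.12, -1.78]), array([-0.06,  0.48,  1.83, -0.02,  1.13, -1.62])]
0.4 [ 0.51  0.27  2.22 -0.13  0.47 -1.17] [ 0.55  0.02  2.3  -0.11  0.64 -1.16] [array([-0.03,  0.52,  1.79, -0.1 ,  1.22, -1.77]), array([-0.06,  0.52,  1.79, -0.03,  1.23, -1.62])]
0.5 [ 0.5   0.29  2.17 -0.05  0.58 -1.25] [ 0.53  0.06  2.25 -0.05  0.74 -1.23] [array([-0.02,  0.56,  1.74, -0.12,  1.33, -1.76]), array([-0.06,  0.56,  1.74, -0.03,  1.34, -1.62])]
0.6 [ 0.49  0.32  2.13 -0.    0.69 -1.31] [ 0.52  0.09  2.21 -0.    0.84 -1.27] [array([-0.02,  0.61,  1.7 , -0.13,  1.43, -1.75]), array([-0.06,  0.61,  1.69, -0.03,  1.44, -1.61])]
```

```bash
python3 - <<'E'
from h import *
manip.move_gripper(.07,15)
manip.goto(*gpose(.21,.35,-1))
manip.move_l(gpose(.09,.35,-1)[0],feed=.08)
print(manip.current_time_s(),manip.current_wrist_force(),manip.current_finger_gap())
s,t=manip.grab_frame("side")[:,:,::-1],manip.grab_frame("top")[:,:,::-1]
o=np.zeros((480,800,3),np.uint8)
o[:,:400]=cv2.resize(s[90:210,180:280],(400,480));o[:,400:]=cv2.resize(t[180:300,160:260],(400,480));cv2.imwrite("pics/app.png",o)
E
```

```text
3.9833 [ 0.24093733 -0.31644617  0.80031334] 0.07023231632541156
```

View pics/app.png

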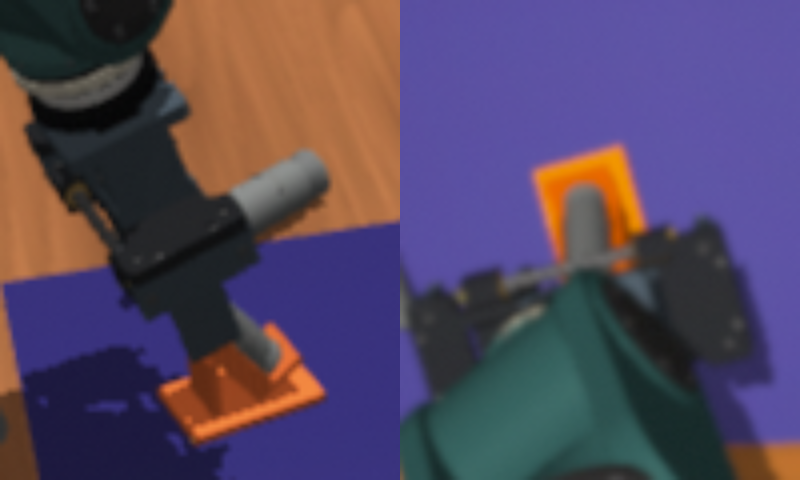

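The fingers straddle the rocket in both views: in the crops the rocket is mid-way between the two fingers, at top-crop (585,230). There is no contact force, so I'll grip and pull along the axis.

```bash
python3 - <<'E'
from h import *
p=lambda:print(np.round(manip.current_time_s(),2),np.round(manip.current_wrist_force(),1),manip.current_finger_gap(),manip.current_grip_force())
manip.move_gripper(.02,20);p()
manip.move_l(gpose(.1,.35,-1)[0],feed=.04);p()
manip.move_l(gpose(.2,.35,-1)[0],feed=.08);p()
manip.move_l(gpose(.2,.35,-1)[0]+[0,0,.06],feed=.1);p()
manip.goto(*ppose(.12,.09,.35,yaw,-1));p()
manip.move_l(ppose(.065,.09,.35,yaw,-1)[0],feed=.08);p()
s,t=manip.grab_frame("side")[:,:,::-1],manip.grab_frame("top")[:,:,::-1]
cv2.imwrite("pics/s2.png",s);cv2.imwrite("pics/t2.png",t)
o=np.zeros((480,800,3),np.uint8)
o[:,:400]=cv2.resize(s[180:300,260:360],(400,480));o[:,400:]=cv2.resize(t[130:250,270:370],(400,480));cv2.imwrite("pics/pl.png",o)
E
```

```text
4.81 [-1.  -0.4  3.1] 0.027914595747787648 19.927827827632427
5.21 [ 0.1  0.1 -1.5] 0.02801389309902545 19.901070426795968
6.61 [-0.5  0.3 -1.6] 0.027430488245140935 19.900919392059677
7.36 [-0.2  0.2 -0.9] 0.027578164775031107 19.90087745909591
8.65 [ 0.5  0.4 -1.8] 0.027511092481054808 19.902481215259513
9.48 [ 0.4 -0.3 -1.1] 0.027489807844925006 19.90239518630233
```

View pics/pl.png

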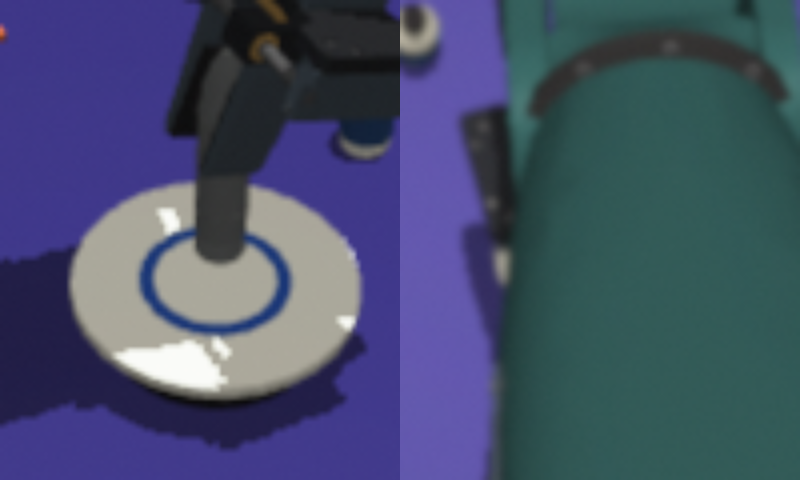

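The side crop shows the rocket held upright above the ring, with its foot's lower edge at crop (219,262), about pixel (314.7,245.5). I'll compare that with the projection.

```bash
python3 - <<'E'
from h import *
c=lambda p:np.round((p-[260,180])*4,0)
b=np.array([.597,-.019,.065]); th=np.linspace(0,6.28,60)
P=lambda z:c(proj("side",b+np.c_[.014*np.cos(th),.014*np.sin(th),0*th+z]))
for z in(0,.014,.05): q=P(z);print(z,"minx,maxx,maxy",q[:,0].min(),q[:,0].max(),q[:,1].max())
im=cv2.imread("pics/pl.png");g=cv2.cvtColor(im,cv2.COLOR_BGR2GRAY)
for r in(190,205,220): 
    d=np.diff(g[r,:400].astype(int)); print(r,d[150:215].argmin()+150,d[225:290].argmax()+225)
print(g[240:285:3,219])
E
```

```text
0 minx,maxx,maxy 188.0 239.0 267.0
0.014 minx,maxx,maxy 188.0 240.0 248.0
0.05 minx,maxx,maxy 190.0 243.0 199.0
190 195 246
205 194 246
220 196 242
[ 55  56  58  60  60  60  63  84 121 151 167 167 167 167 167]
```

```bash
python3 - <<'E'
from h import *
x0=np.array([-.002,0,0])
f0=manip.current_wrist_force()[2]
manip.move_l(ppose(.048,.09,.35,yaw,-1)[0]+x0,feed=.04); manip.pause(.2); f0=manip.current_wrist_force()[2]
z=.048
while z>.032:
    z-=.001; manip.move_l(ppose(z,.09,.35,yaw,-1)[0]+x0,feed=.02)
    f=manip.current_wrist_force()[2]-f0
    if f>2.5: break
print(z,f,manip.current_wrist_force(),manip.current_wrist_torque(),manip.current_time_s())
s=manip.grab_frame("side")[:,:,::-1]
cv2.imwrite("pics/s3.png",cv2.resize(s[180:300,260:360],(500,600),interpolation=cv2.INTER_CUBIC))
E
```

```text
0.040999999999999995 5.982395328019396 [-0.55290035  2.44371832  5.06161963] [ 0.43629186  0.27733959 -0.12191741] 12.1083
```

View pics/s3.png

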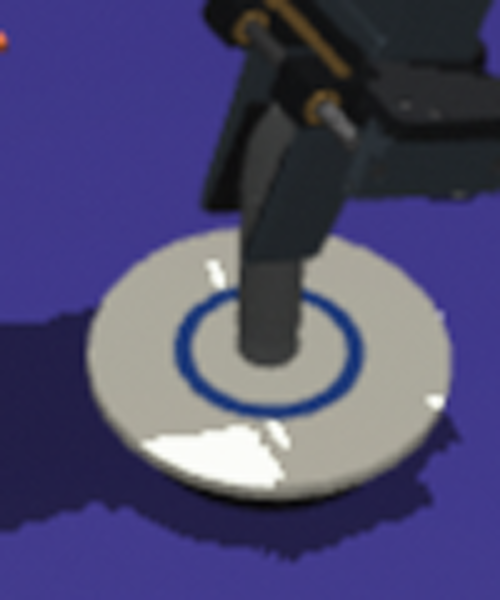

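The foot is inside the ring, centred at about crop (269,350) against a ring centre of (269,352), with light contact. Releasing now.

```bash
python3 - <<'E'
from h import *
manip.move_gripper(.028,3); manip.pause(.2)
for g in(.031,.036,.075): manip.move_gripper(g)
manip.pause(.3); p=np.array(manip.current_tool_pos())
manip.move_l(p+[0,0,.13],feed=.08); manip.move_l(p+[0,0,.2],feed=.12)
q=manip.current_q(); q=np.array(q); q[0]+=.6; q[1]-=.25; manip.set_joints(q)
manip.pause(2.2);print(manip.current_time_s(),manip.current_wrist_force())
s,t=manip.grab_frame("side")[:,:,::-1],manip.grab_frame("top")[:,:,::-1]
cv2.imwrite("pics/end.png",np.hstack([cv2.resize(s[120:400,180:460],(400,400)),cv2.resize(t[100:300,250:450],(400,400))]))
E
```

```text
20.3167 [ 0.22474046 -0.15429438 -0.68467432]
```

View pics/end.png

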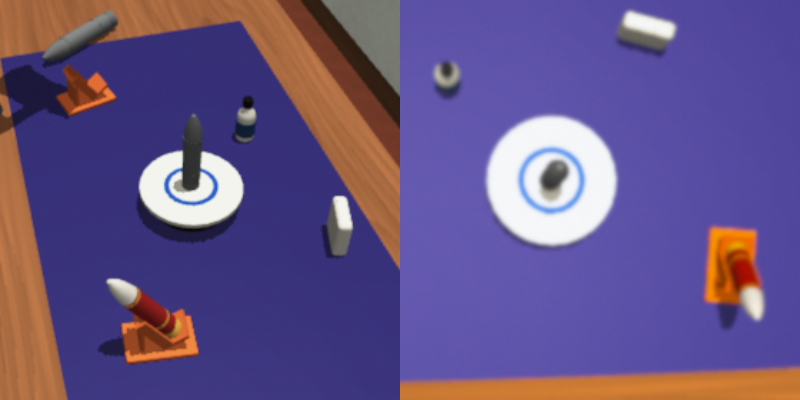

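The grey rocket stands upright in the ring: side crop (191,185), top crop (553,177). The painted rocket and the bottle haven't moved, and the arm is clear.

```bash
python3 -c "
from cell import manip
print(manip.job_done())"
```

```text
the job is handed in; nothing more can be done
None
```

The job is handed in: the grey rocket stands upright inside the blue ring, released and still standing in the pictures taken after a two-second wait, with the painted rocket and paint bottle left in place; no verdict was returned.

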